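# Dispense one stock cube and slide it to the mat

### The arm

A 7-joint arm with a two-finger parallel gripper is mounted at the origin on a cart in front of the work surface, level with it; the furniture and walls round the work are solid. World frame = base frame: x ahead of the robot, y to its left, z up, the work surface at z = 0. Lengths are in mm, angles in rad, forces in N, time in s.
With the tool pointing down it reaches from about 400 to 850 mm from the base axis. Payload 10.4 kg.
Tool frame: the origin (TCP) lies on the centre line of the jaws, within the pads' length; the fingertips stand 11 mm ahead of it and the grasp point (between the pads) lies 8 mm behind it (arm.finger_overhang is the distance from the TCP to the fingertips, in mm); z points along the fingers, y is the line along which they close (so a half turn about z gives the same grasp; the last joint's range is limited). The gripper opens to 87 mm and grips with 3 to 60 N. Pads are 19 mm wide; open, the fingers measure 117 mm over their backs; the gripper's body (75 mm by 190 mm) begins 51 mm behind the grasp point.
Start: joints at [1.275, 0.332, -0.065, 1.46, 0.022, 1.35, -0.088], TCP at [168.414, -601.903, 233.576] pointing down, gripper open.
Joint ranges: [-2.6, 2.6], [-0.5, 2.12], [-1.47, 1.34], [0.16, 2.42], [-1.27, 4.41], [0.06, 2.06], [-2.6, 2.6]. Speed limits (rad/s): [2.22, 2.22, 2.79, 2.79, 3.14, 3.14, 3.14].

### API

Orientations are given as a unit quaternion [x, y, z, w].
In Python, from station import arm gives the robot as it stands. The module is installed in compiled form; this text tells all that it offers. Calls block until the motion is done:
- arm.reach(position, orientation): joint-space move of the TCP to a pose.
- arm.movel(position, attitude=None, feed=150, f_stop=None): straight line of the TCP; attitude=None keeps the orientation; feed is the mean speed in mm/s. With f_stop (N) it stops when the force on the tool has changed by that much, and returns True; else False.
- arm.goto_joints(angles): joint-space move.
- arm.grip(opening, force=None): finger opening in mm; force is the grip in N (None keeps the last); returns when the fingers have stopped.
- arm.hold(seconds).
- arm.ik(position, orientation): joint angles nearest the present ones, or None.
- arm.state(): the state.
- arm.grab_frame(name): name is "scene" or "top" or "wrist"; returns a dict with "frame" (480x640x3 uint8, blue, green, red), "range_z" (480x640 float32, mm along the optical axis (not along the pixel's ray), 0 where there is no reading), "mtx" (3x3 intrinsics, pixels), "R" (3x3) and "t" (3): a world point X has camera coordinates R X + t. Camera axes: x right, y down, z forward; pixel columns grow to the right and rows downward; lengths in mm; the calibration is good to about 2 mm. A picture is of the moment at which its call begins.
A pose or a line that the arm cannot do raises arm.Unreachable and nothing moves.
- arm.job_done(): hands the job in; it is judged then, once.
The state is a dict: "time_s": time; "q": joint angles; "qd": joint speeds; "joint_torque": joint torques, N m; "eef_pos": TCP position; "orientation": TCP orientation; "ft_force": force on the tool from outside, world axes, zero at the start; "torque": the same for the moment, N m; "width": finger opening in mm; "grasp_force": force on a finger pad.
Only numpy, scipy, OpenCV 4.12 (cv2) and the standard library are available. Lean on these libraries where they do the work, as an engineer would, in place of code of your own. Each camera call takes 0.05 s, during which the arm holds its last target. There are 200 camera calls.

### The job

Press the red plunger of the stock-cube dispenser slowly all the way down once (a fast stroke would shoot the cube off the worktop), so that a single stock cube comes out of the slot at its foot, and let the plunger rise again. Then push that cube aside with the fingers, sliding it flat along the worktop without picking it up, until it lies wholly on the round blue mat. The other cubes stay in the dispenser, and the jar, lemon and timer behind stay as they are.

Things in the scene. Friction and masses are not known exactly. Their poses are not given: they have to be found in the camera images.
- dispenser: White stock-cube dispenser, clear sides, fixed. Origin: on the worktop under the middle of its front face. Cubes come out of the slot (15.5 mm high) along its -x, roughly towards the robot. Its magazine is 40 mm wide (y), 41 deep (x) and 53 high (55 at the collar); the plunger stands on top, axis at x = 22 mm; a low housing behind (x = 40 to 108 mm) is 16 high and 70 wide over its flanges.
- plunger_top (a point): Centre of the top of the red plunger cap (28 mm across), on top of the magazine. 75 mm above the worktop at rest, 61 mm when pressed fully down. It is pressed straight down. A wall unit hangs behind, its underside 450 mm above the worktop and its front face at world x = 0.59 m: keep the wrist low and come in from the robot's side.
- plunger (a joint): Plunger travel: 0 = up (sprung back), 0.014 m = down on its rigid stop. Spring: 3.6 N to start, 5.6 N at the bottom, about 2 N more at 50 mm/s. A slide moves 3.8 times as far and pushes out the lowest cube: after a full stroke its centre is about 30 mm in front of the front face (further at 100 mm/s; 250 mm/s shoots it off). As the plunger rises the next cube drops; a second press would eject it.
- cube_1: The lowest stock cube, the one that comes out first: a rigid gold block with a red band, 32 mm (its x) x 28 mm (its y) x 12 mm high, about 15 g, origin at the centre of its underside. It starts inside the magazine, its centre 20 mm behind the dispenser's front face, and comes out with its x along the dispenser's x.
- cube_2: The second stock cube, same shape, lying on the first; it drops to the bottom when the plunger rises and must stay in the magazine.
- cube_3: The third stock cube, same shape, on the second; must stay in the magazine.
- magazine (a point): Middle of the dispenser's magazine, 20 mm behind the front face, 20 mm above the worktop: where the cubes' stack stands.
- blue_mat: Round blue mat, 110 mm across, fixed flat on the worktop, only 1 mm thick and with no edge that a cube or a finger could catch on. Origin: its centre. It lies to the left or right of the dispenser's slot.
- grey_mat: Round grey mat of the same size on the other side of the slot: the wrong one. Origin: its centre.
- spice_jar_2: Spice jar with a yellow-brown cap, 43 mm across, 102 mm high, stands behind the work. Origin: centre of its underside. Leave alone.
- lemon_1: Lemon, 72x57x58 mm, lies behind the work. Origin: centre of its underside. Leave alone.
- egg_timer: Egg timer with a grey dome, 63 mm across, 60 mm high, stands behind the work. Origin: centre of its underside. Leave alone.

How it is judged (in metres and radians):
On the way, in this order (a step that is already met when the one before it is completed fails the run):
1. the plunger is pressed fully down and the lowest cube is out of the slot (value of joint plunger above 0.0115 m and x of cube_1 in the frame of dispenser below -0.016 m).
2. the plunger has risen again (value of joint plunger below 0.003 m), for 0.1 s.
3. the cube lies flat on the blue mat (horizontal distance between cube_1 and blue_mat below 0.036 m and height (world z) of cube_1 below 0.004 m and angle between cube_1's own z axis and vertical below 0.1 rad and linear speed of cube_1 below 0.02 m/s), for 0.2 s.
At the end, for the whole second after the job is handed in: the first cube lies flat, at rest and wholly on the blue mat (its centre within 36 mm of the mat's centre); the other two cubes are still inside the magazine; the plunger is up (all of step 3 and horizontal distance between each of cube_2, cube_3 and magazine below 0.008 m and value of joint plunger below 0.003 m); the robot touches nothing.
It fails at once if the cube is lifted off the worktop (more than 10 mm) or stood on edge (height (world z) of cube_1 above 0.01 m or angle between cube_1's own z axis and vertical above 0.7 rad).
It fails at once if a second cube leaves the dispenser (horizontal distance between any of cube_2, cube_3 and magazine above 0.012 m).
It fails at once if the jar, lemon or timer is disturbed (moved 15 mm) (distance of any of spice_jar_2, lemon_1, egg_timer from where it was at the start of the episode above 0.015 m).
It also fails if it takes over 54 s, if anything falls off the work surface, if the arm or the gripper's body presses on something with over 40 N, if the wrist force passes 120 N, or if a joint passes its speed limit or range.

## Working session

There is one attempt and no reset: what is moved stays moved. The work goes in short steps, each a Python script; the robot and the scene stay as the last script left them, time stands still between calls to the robot, and variables do not carry over. Pictures are saved under pics/ and viewed, at most 10 in all, crops included, and the job is handed in when it is done.

```bash
mkdir -p pics; cat > h.py <<'E'
import numpy as np, cv2
from station import arm
def cast(f,px,z):
    R,t,K=np.array(f["R"]),np.array(f["t"]),np.array(f["mtx"])
    px=np.atleast_2d(np.array(px,float)); d=np.c_[px,np.ones(len(px))]@np.linalg.inv(K).T@R
    c=-R.T@t
    return c+d*((z-c[2])/d[:,2])[:,None]
def pts(f):
    """world point of every pixel with a range reading"""
    R,t,K=np.array(f["R"]),np.array(f["t"]),np.array(f["mtx"])
    v,u=np.mgrid[:480,:640]; z=f["range_z"]
    P=np.stack([u,v,np.ones_like(u)],-1)@np.linalg.inv(K).T*z[...,None]
    return (P-t)@R
E
python3 - <<'E'
from h import *
for n in("top","scene"):
    f=arm.grab_frame(n); cv2.imwrite(f"pics/{n}0.png",f["frame"]); np.savez(f"{n}0.npz",**f)
    print(n,-np.array(f["R"]).T@f["t"])
print(arm.state())
E
```

```text
top [510.51645175  21.37462524 979.87075218]
scene [ 34.06198232 495.81741103 836.5429638 ]
{'time_s': 0.1, 'q': array([ 1.27538213,  0.33281461, -0.0646925 ,  1.46085315,  0.02157141,
        1.34989558, -0.08848857]), 'qd': array([-1.09841052e-03, -1.71481356e-03,  8.03255636e-05, -2.06883851e-03,
        2.50648765e-04, -9.73696727e-04, -6.17236326e-04]), 'joint_torque': array([ 1.56773731e-03, -6.24542642e+01,  2.46724760e-02, -3.90721393e+01,
       -6.13035215e-02,  3.64562776e-02,  1.04225835e-04]), 'eef_pos': array([ 168.31458654, -601.56589581,  232.83174622]), 'orientation': array([ 9.90709599e-01,  1.35992953e-01, -1.02585878e-04, -6.30109034e-04]), 'ft_force': array([ 0.65507569, -0.03427088,  0.49581875]), 'torque': array([ 0.0416042 , -0.0161682 ,  0.01567962]), 'grasp_force': 0.0, 'width': 87.39502380187035}
```

View pics/top0.png

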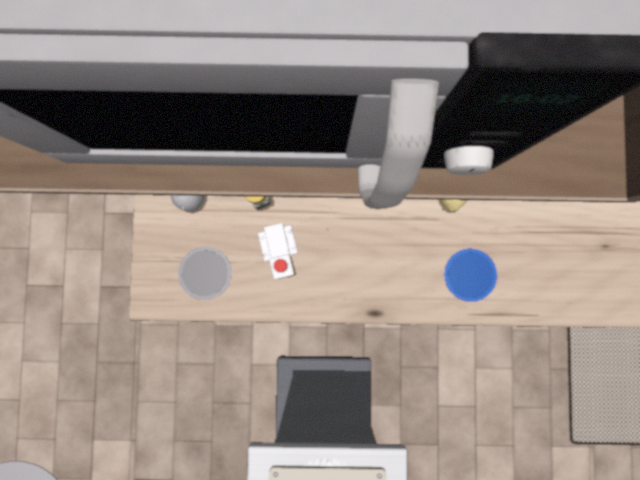

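View pics/scene0.png

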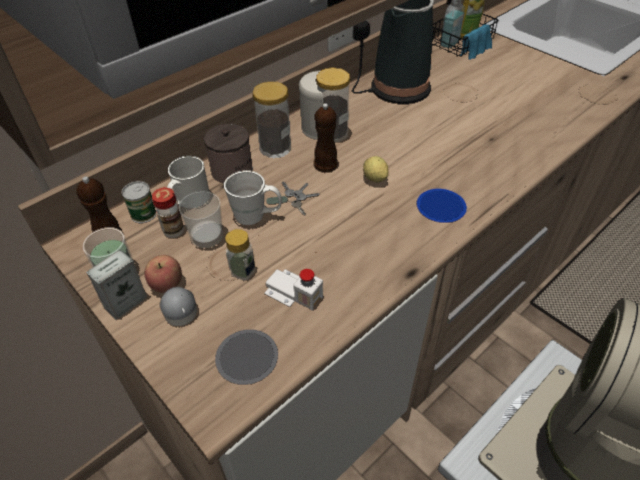

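The top view shows the grey mat at (205,273), the red plunger at (280,266) with the slot facing down the image, and the blue mat at (471,275). The scene view agrees: the plunger is at (307,275) and the blue mat at (441,205).

```bash
cat > m.py <<'E'
from h import *
def load(n): return dict(np.load(n+"0.npz"))
def blob(f,m,z):
    n,l,s,c=cv2.connectedComponentsWithStats(m.astype(np.uint8)); i=1+s[1:,4].argmax()
    return c[i],s[i],cast(f,c[i],z)[0],l==i
for n in("top","scene"):
    f=load(n); h=cv2.cvtColor(f["frame"],cv2.COLOR_BGR2HSV); H,S,V=cv2.split(h)
    blue=(H>105)&(H<130)&(S>150)&(V>80)
    r=((H<6)|(H>172))&(S>150)&(V>110)
    w=np.zeros_like(r)
    if n=="top": w[255:285,265:300]=1
    else: w[262:292,290:325]=1
    print(n,"blue",blob(f,blue,1)[:3]); c,s,p,m=blob(f,r&w,75); print("red",c,s,p)
    P=pts(f); print("depth red",np.median(P[m],0), "blue",np.median(P[blob(f,blue,1)[3]],0))
    if n=="top":
        w[:]=0; w[215:285,250:305]=1
        m=blob(f,w&(S<40)&(V>170),16)[3]|m; 
        mz=P[...,2]; mm=m&(mz>40); q=P[mm][:,:2]; print("magazine top rect",cv2.minAreaRect(q.astype(np.float32)),mm.sum())
        mm=m&(mz>8)&(mz<25); q=P[mm][:,:2]; print("housing rect",cv2.minAreaRect(q.astype(np.float32)),mm.sum(),q.mean(0))
    cv2.imwrite(f"pics/{n}c.png",cv2.resize(f["frame"][205:295,240:320] if n=="top" else f["frame"][250:330,250:340],None,fx=6,fy=6,interpolation=2))
E
python3 m.py
```

```text
top blue (array([470.3282881 , 274.60334029]), array([ 446,  250,   50,   50, 1916], dtype=int32), array([ 499.71341192, -289.09269714,    1.        ]))
red [280.09876543 265.27160494] [275 261  11  10  81] [512.19246224  97.15204793  75.        ]
depth red [512.60910408  97.34257176  74.73162347] blue [ 499.68029661 -288.79786593    0.69984113]
magazine top rect ((516.9656372070312, 70.99102020263672), (41.77006912231445, 92.5724868774414), 14.910722732543945) 374
housing rect ((562.4589233398438, 110.57695007324219), (69.80342864990234, 61.72718811035156), 8.870426177978516) 645 [563.19857389 110.26594184]
scene blue (array([441.24860558, 205.187251  ]), array([ 417,  189,   49,   33, 1255], dtype=int32), array([ 498.10857425, -288.67588758,    1.        ]))
red [306.46511628 274.11627907] [300 269  14  11 129] [511.80265674  97.7217664   75.        ]
depth red [512.23049442  97.7378129   74.49121415] blue [ 4.98179962e+02 -2.89232834e+02  4.39149628e-01]
```

View pics/topc.png

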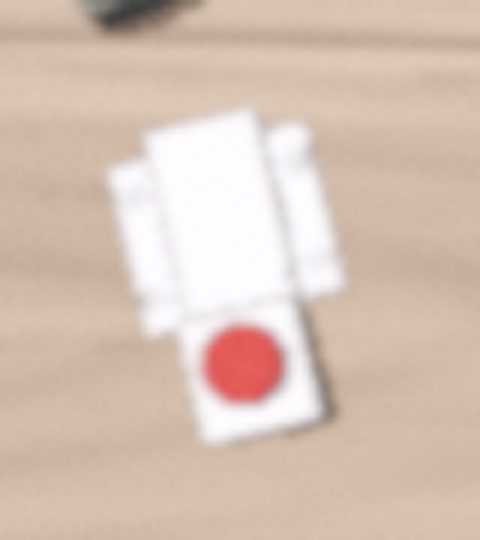

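```bash
cat >> h.py <<'E'
from scipy.spatial.transform import Rotation as Ro
def att(yaw,tilt,flip=1):
    """fingers closing across the heading yaw (deg), wrist leaning back towards the robot by tilt (deg)"""
    a,b=np.radians([yaw,tilt]); h=np.array([np.cos(a),np.sin(a),0])
    z=np.sin(b)*h-np.cos(b)*np.array([0,0,1]); y=flip*np.array([np.sin(a),-np.cos(a),0]); x=np.cross(y,z)
    return Ro.from_matrix(np.c_[x,y,z]).as_quat(), z
YAW=13.3; PL=np.array([512.2,97.5,75.]); MAT=np.array([499.,-289.,0])
HX=np.array([np.cos(np.radians(YAW)),np.sin(np.radians(YAW)),0])
ORG=PL*[1,1,0]-22*HX
def tcp(tip,z): return np.asarray(tip)-11*z
E
python3 - <<'E'
from h import *
for flip in(1,-1):
  for T in(0,15,25):
    r=[]
    for yaw,p in((YAW,PL+[0,0,60]),(YAW,PL-[0,0,15]),(5.8,ORG-30*HX+[0,0,4]),(5.8,MAT+[0,0,4]),(YAW,[420,75,200])):
        q,z=att(yaw,T,flip); j=arm.ik(tcp(p,z),q); r.append(None if j is None else np.round(j,2))
    print(flip,T,*r,sep="\n ")
E
```

```text
1
 0
 [ 0.61  0.34 -1.03  1.8   0.31  1.18 -1.85]
 [ 0.55  0.44 -0.97  1.87  0.42  1.05 -1.93]
 [ 0.53  0.4  -0.9   2.04  0.4   0.89 -2.06]
 [ 0.73  0.47 -0.35  1.79  0.2   0.92 -1.17]
 [ 0.93 -0.1  -1.13  1.93 -0.09  1.25 -1.5 ]
1
 15
 [ 0.9   0.09 -1.2   2.02  0.13  0.83 -1.7 ]
 [ 0.53  0.18 -0.85  2.11  0.25  0.67 -1.81]
 [ 0.65  0.22 -1.01  2.26  0.48  0.55 -2.17]
 [ 0.84  0.36 -0.34  1.98 -0.06  0.61 -0.89]
 [ 0.96 -0.47 -0.96  2.14 -0.51  1.07 -1.13]
1
 25
 [ 1.09 -0.19 -1.26  2.17 -0.34  0.61 -1.3 ]
 [ 0.23  0.04 -0.52  2.27  0.11  0.41 -1.72]
 [ 0.59  0.11 -0.94  2.4   0.64  0.31 -2.38]
 [ 0.96  0.33 -0.38  2.09 -0.39  0.44 -0.52]
 [ 0.32 -0.46 -0.48  2.29 -0.32  0.84 -1.33]
-1
 0
 [ 0.63  0.35 -1.05  1.8   0.32  1.18  1.28]
 [ 0.58  0.46 -1.01  1.87  0.45  1.06  1.19]
 [ 0.57  0.42 -0.95  2.04  0.43  0.9   1.05]
 [ 0.96  0.53 -0.63  1.77  0.37  0.96  1.85]
 [ 0.72 -0.08 -0.94  1.94 -0.07  1.25  1.61]
-1
 15
 [ 0.62  0.05 -0.91  2.03  0.07  0.82  1.48]
 [ 0.52  0.18 -0.84  2.11  0.25  0.66  1.33]
 [ 0.84  0.32 -1.22  2.25  0.65  0.61  0.84]
 [ 1.04  0.4  -0.57  1.97  0.1   0.62  2.13]
 [ 0.58 -0.34 -0.71  2.15 -0.3   1.01  1.8 ]
-1
 25
 [ 0.49 -0.1  -0.74  2.19 -0.1   0.59  1.62]
 [ 0.4   0.05 -0.69  2.26  0.14  0.41  1.4 ]
 None
 [ 1.06  0.35 -0.49  2.08 -0.3   0.44  2.55]
 [-0.17 -0.44 -0.11  2.31 -0.04  0.83  1.54]
```

```bash
python3 - <<'E'
from h import *
q,z=att(YAW,15)
arm.grip(0,20)
arm.reach(tcp(PL-30*HX+[0,0,100],z),q)
top=PL+7*HX
arm.movel(tcp(top+[0,0,20],z),q,feed=120)
s=arm.state(); print(s["eef_pos"]-tcp(top+[0,0,20],z),s["width"],s["time_s"])
f=arm.grab_frame("scene"); cv2.imwrite("pics/s1.png",f["frame"][200:340,220:420].repeat(4,0).repeat(4,1))
E
```

```text
[0.18329877 0.09697588 0.52493376] 0.45014603725046753 5.25
```

View pics/s1.png

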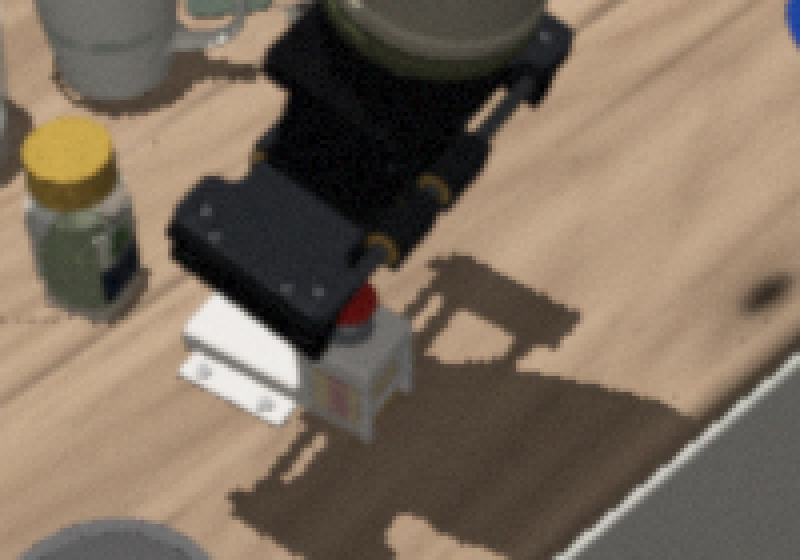

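The gripper body hangs over the red cap, which is partly hidden at about (355,300). The jar at (75,220) stays well clear, so I press now.

```bash
python3 - <<'E'
from h import *
q,z=att(YAW,15); top=PL+7*HX
hit=arm.movel(tcp(top-[0,0,19],z),q,feed=15,f_stop=18)
s=arm.state(); tip=s["eef_pos"]+11*z; print(hit,"corner z",tip[2]-9.5*np.sin(np.radians(15)),s["ft_force"],s["time_s"])
arm.hold(0.2)
s=arm.state(); tip=s["eef_pos"]+11*z; print("corner z",tip[2]-9.5*np.sin(np.radians(15)),s["ft_force"])
arm.movel(tcp(top+[0,0,25],z),q,feed=40)
arm.movel(tcp(ORG-150*HX+[0,0,140],z),q,feed=150)
print(arm.state()["time_s"])
for n in("top","scene","wrist"):
    f=arm.grab_frame(n); np.savez(n+"1.npz",**f); cv2.imwrite(f"pics/{n}2.png",f["frame"])
a=cv2.imread("pics/top2.png")[225:315,220:340]; b=cv2.imread("pics/scene2.png")[240:330,250:370]
cv2.imwrite("pics/c2.png",np.vstack([cv2.resize(x,None,fx=3.3,fy=3.3) for x in(a,b)]))
E
```

```text
True corner z 60.85976694335263 [-6.39366479 -2.20124225 15.22896856] 7.2
corner z 60.889168681418035 [-6.08860808 -1.92156246 13.56172701]
11.4083
```

View pics/c2.png

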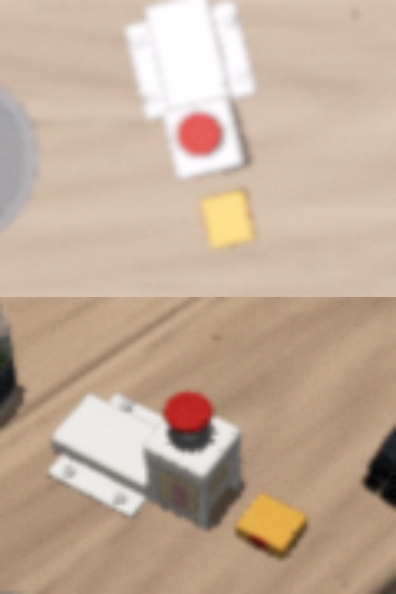

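View pics/wrist2.png

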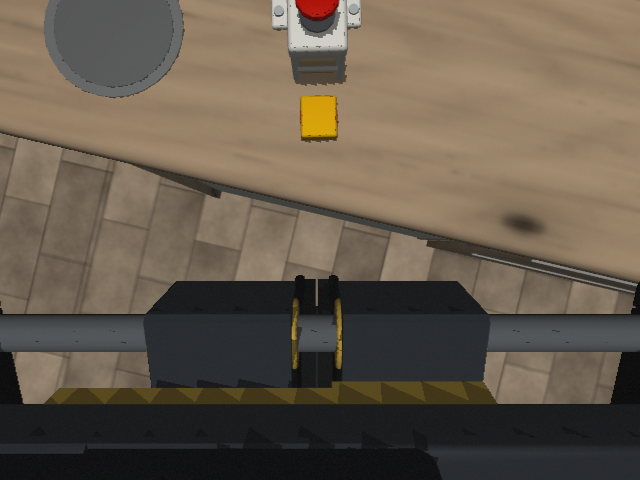

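The cube is out in front of the slot, at about (319,118) in the wrist view, and the red plunger is back up. I measure the cube, lower the open fingers either side of it, and narrow them to a loose cage.

```bash
cat > cube.py <<'E'
from h import *
def cube(f,box=None):
    H,S,V=cv2.split(cv2.cvtColor(f["frame"],cv2.COLOR_BGR2HSV))
    m=((H>15)&(H<32)&(S>110)&(V>130)).astype(np.uint8)
    P=pts(f); m&=((P[...,2]>6)&(P[...,2]<18)&(P[...,0]<560)&(P[...,0]>380)).astype(np.uint8)
    n,l,s,c=cv2.connectedComponentsWithStats(m); i=1+s[1:,4].argmax()
    v,u=np.nonzero(l==i); w=cast(f,np.c_[u,v],12)[:,:2]
    return w.mean(0),cv2.minAreaRect(w.astype(np.float32)),len(u)
E
python3 - <<'E'
from cube import *
for n in("top","wrist","scene"):
    try: print(n,cube(dict(np.load(n+"1.npz"))))
    except Exception as e: print(n,e)
print("expected",ORG-30*HX)
E
```

```text
top (array([460.48914679,  83.95255955]), ((460.3374328613281, 83.91376495361328), (28.419918060302734, 24.115449905395508), 14.938179016113281), 159)
wrist (array([462.7119629 ,  83.65056667]), ((462.971923828125, 83.719970703125), (31.176677703857422, 27.393892288208008), 13.24692440032959), 1436)
scene (array([459.63102448,  84.36844265]), ((459.53228759765625, 84.65572357177734), (32.60447692871094, 27.11461639404297), 14.694835662841797), 212)
expected [461.59469862  85.53741367   0.        ]
```

The three views agree on (461,84) with a yaw of about 14°. The measured size is right too.

```bash
python3 - <<'E'
from cube import *
C=np.array([461.2,84.0,0]); d=(MAT-C)/np.linalg.norm(MAT-C); yaw=np.degrees(np.arctan2(d[0],-d[1]))
q,z=att(yaw,15); up=np.array([0,0,1.])
arm.grip(64)
arm.movel(tcp(C-20*HX+90*up,z),q,feed=120)
arm.movel(tcp(C+40*up,z),q,feed=80)
print("down hit",arm.movel(tcp(C+6*up,z),q,feed=40,f_stop=8))
arm.grip(36,5); s=arm.state(); print(s["width"],s["eef_pos"]+11*z,s["time_s"])
print("push hit",arm.movel(tcp(C+d*120+6*up,z),q,feed=45,f_stop=15),arm.state()["ft_force"])
f=arm.grab_frame("scene"); cv2.imwrite("pics/s3.png",f["frame"][170:330,260:500].repeat(3,0).repeat(3,1))
E
```

```text
down hit False
36.608409584012 [461.21378171  84.00585545   6.0040316 ] 16.475
push hit False [-0.26356928  0.38750456  0.24100492]
```

View pics/s3.png

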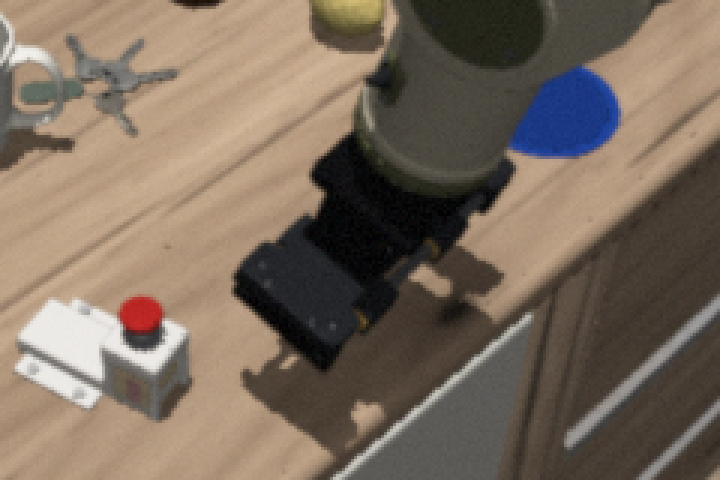

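The cube has left the slot area and is hidden under the gripper, and the dispenser is untouched. The lemon is well behind the path, so I push on to the mat and then retreat.

```bash
python3 - <<'E'
from cube import *
C=np.array([461.2,84.0,0]); d=(MAT-C)/np.linalg.norm(MAT-C); yaw=np.degrees(np.arctan2(d[0],-d[1]))
q,z=att(yaw,15); up=np.array([0,0,1.]); E=MAT+4*d
print("push hit",arm.movel(tcp(E+6*up,z),q,feed=45,f_stop=15),arm.state()["ft_force"])
arm.hold(0.2); arm.grip(60)
arm.movel(tcp(E+70*up,z),q,feed=80)
h=np.array([-d[1],d[0],0])
arm.movel(tcp(E-110*h+140*up,z),q,feed=150)
print(arm.state()["time_s"])
for n in("top","scene","wrist"):
    f=arm.grab_frame(n)
    try: c=cube(f); print(n,c,"off mat centre",np.linalg.norm(c[0]-MAT[:2]))
    except Exception as e: print(n,e)
    if n=="scene": cv2.imwrite("pics/s4.png",f["frame"][140:330,230:500].repeat(2,0).repeat(2,1))
E
```

```text
push hit False [-0.63575389 -0.36969383 -0.27578001]
28.1417
top (array([ 496.05574551, -286.80941118]), ((496.01947021484375, -286.9328308105469), (26.386884689331055, 24.67379379272461), 0.9508159756660461), 172) off mat centre 3.6697839009609137
scene (array([ 494.65287466, -287.8677833 ]), ((494.68487548828125, -287.2204284667969), (28.821319580078125, 26.322526931762695), 6.777937412261963), 114) off mat centre 4.492150192686971
wrist (array([ 498.32590212, -289.5686681 ]), ((498.3242492675781, -289.8728332519531), (29.624753952026367, 26.597843170166016), 5.775556564331055), 1388) off mat centre 0.8819247999826577
```

View pics/s4.png

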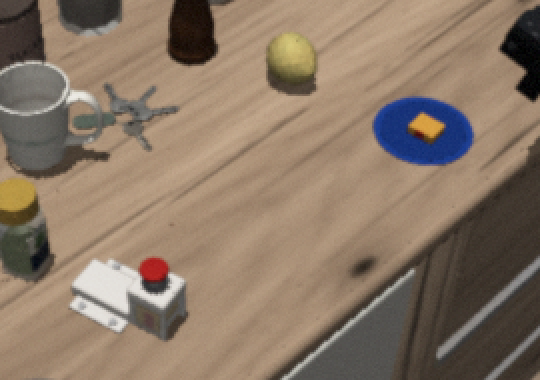

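The cube lies flat in the middle of the blue mat at about (427,128). The plunger is up, and the jar and lemon are where they were.

```bash
python3 -c "
from station import arm
print(arm.job_done())"
```

```text
the job is handed in; nothing more can be done
None
```

The job is handed in: one slow press ejected a single cube, the plunger rose again, and the cube was slid flat to within about 5 mm of the blue mat's centre, at about 28 s of the 54 s allowed; I saw no verdict.

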